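Level the router shelf and hold the spirit level down

TASK

Pick up the blue spirit level and lay it lengthwise on the free part of the wooden router shelf, along the shelf's long side, and let go of it; then turn the red knob of the levelling foot until the bubble sits between the two black lines. Then press the level down onto the shelf with the gripper, about as firmly as a finger would, and finish while still pressing it, bubble still centred; leave the mug, the screwdriver and the power adapter where they are.

Things in the scene. Friction and masses are not known exactly. Their poses are not given: they have to be found in the camera images.
- level: Spirit level, blue bar with black ends, 200 long x 28 wide x 42 mm high, 0.28 kg, upright on the table. Origin: centre of its underside; x along its length, z up. Green-yellow vial, 66 x 18 mm, in the middle of its top; black lines across it at x = -11 and +11 mm. The top beyond 36 mm from the middle is plain: press there.
- bubble_mid (a point): Middle of the white bubble (14 x 14 mm) in the vial, 43 mm above the level's underside. It moves along the level's x, at most 25 mm from the middle, towards the higher end, about 0.7 mm per milliradian of tilt, and takes about 1.5 s to settle. It is between the lines when within 4 mm of the level's middle.
- stand: Stand of the shelf, fixed on the table: dark wooden plinth 220 (x) x 440 (y) x 18 mm. Origin: centre of its underside. The board above it hinges at the stand's -y end and is carried near the +y end by the levelling foot, whose upright axis is at x = -40, y = +175 mm in this frame.
- shelf_spot (a point): Point on top of the brown board (200 x 410 x 16 mm), amid its free front strip, 66 mm above the table when level, at x = -55, y = -25 mm in the stand's frame. Axes: y along the board, z its normal. Strip: 40 mm either way in x. The black router fixed on the board (34 mm high) begins 75 mm off in +x; the knob's axis is 175 mm off in +y. The board ends 175 mm off in -y.
- foot_knob (a joint): Knob of the levelling foot, 0 to 5 rad, growing clockwise seen from above, which raises the +y end of the board by 12 milliradian per rad (bubble 8.4 mm per rad). At the start that end is too low by about 0.9 to 2.7 rad of the knob; the value that levels the board differs each time. Stays where left; friction 0.15 N m.
- knob_grip (a point): Middle of the knob's red grip bar, on the knob's axis, 107 to 111 mm above the table (heights here for 109); turning does not lift it. The bar is 46 long x 13 wide x 26 mm high, top at 121 mm, on a black disc 50 mm across, top at 96 mm above the table. Site x is along the bar, which lies along the stand's x axis at joint value 0.
- mug: White mug, 76 mm across, 90 mm high, on the table; leave alone. Origin: centre of its underside.
- screwdriver: Screwdriver lying on the table between the robot and the stand; leave alone.
- adapter: Black power adapter, 55 x 85 x 32 mm, on the table left of the stand; leave alone. Origin: centre of its underside.

How it is judged:
On the way, in this order (a step that is already met when the one before it is completed fails the run):
1. the level lies lengthwise on the shelf, let go (z of level in the frame of shelf_spot between -0.004 and 0.004 m and angle between the x axis of level and the y axis of shelf_spot, either way round below 0.2 rad and angle between the z axis of level and the z axis of shelf_spot, either way round below 0.03 rad and contact force between level and the fingers below 0.1 N), for 0.3 s.
2. the foot is turned until the board is level and the bubble is between the lines, the level lying on the shelf (angle between shelf_spot's own z axis and vertical below 0.0075 rad and x of bubble_mid in the frame of level between -0.0045 and 0.0045 m and z of level in the frame of shelf_spot below 0.004 m and angle between the z axis of level and the z axis of shelf_spot, either way round below 0.03 rad), for 0.3 s.
At the end, for the whole second after the job is handed in: The fingers press the level (more than 2 N on it, and the level bears on the shelf with 5.5 to 40 N, its own weight of 2.8 N included); it lies flat and at rest on the board, lengthwise within 0.25 rad, bubble within 4.5 mm of the middle, board level within 8.5 milliradian (contact force between level and the fingers above 2 N and contact force between level and stand between 5.5 and 40 N and x of bubble_mid in the frame of level between -0.0045 and 0.0045 m and angle between shelf_spot's own z axis and vertical below 0.0085 rad and z of level in the frame of shelf_spot between -0.004 and 0.004 m and angle between the x axis of level and the y axis of shelf_spot, either way round below 0.25 rad and angle between the z axis of level and the z axis of shelf_spot, either way round below 0.03 rad and linear speed of level below 0.01 m/s); the arm keeps its last pose, push and grip.
It fails at once if the mug, screwdriver or adapter was moved more than 25 mm (distance of any of mug, screwdriver, adapter from where it was at the start of the episode above 0.025 m).
It fails at once if the level or the shelf was pressed with more than 60 N (contact force between level and stand above 60 N).
It also fails if it takes over 72 s, if anything falls off the work surface, if the arm or the gripper's body presses on something with over 40 N, if the wrist force passes 120 N, or if a joint passes its speed limit or range.

ROBOT

A 7-joint arm with a two-finger parallel gripper is mounted at the origin on the work surface. World frame = base frame: x ahead of the robot, y to its left, z up, the work surface at z = 0. Lengths are in m, angles in rad, forces in N, time in s.
With the tool pointing down it reaches from about 0.4 to 0.85 m from the base axis. Payload 10.4 kg.
Tool frame: the origin (TCP) lies at the centre of the arm's flange, where the gripper is bolted on; the fingertips stand 182 mm ahead of it and the grasp point (between the pads) lies 164 mm ahead of it; z points along the fingers, y is the line along which they close (so a half turn about z gives the same grasp; the last joint's range is limited). The gripper opens to 87 mm and grips with 3 to 60 N. Pads are 19 mm wide; open, the fingers measure 117 mm over their backs; the gripper's body (75 mm by 190 mm) begins 51 mm behind the grasp point.
Start: joints at [-1.236, 0.332, -0.065, 1.46, 0.022, 1.35, -0.088], TCP at [0.219, 0.585, 0.405] pointing down, gripper open.
Joint ranges: [-2.6, 2.6], [-0.5, 2.12], [-1.47, 1.34], [0.16, 2.42], [-1.27, 4.41], [0.06, 2.06], [-2.6, 2.6]. Speed limits (rad/s): [2.22, 2.22, 2.79, 2.79, 3.14, 3.14, 3.14].

INTERFACE

Orientations are given as a unit quaternion [x, y, z, w].
In Python, from bench import r, eyes, job gives the robot as it stands. The module is installed in compiled form; this text tells all that it offers.
- The arm moves only by the shell command python3 -m inch 'ROWS' [OPENING] [FORCE]. ROWS is JSON, a list of rows, each a list of 6 numbers: the shift along the tool's x, y, z normalised to -1 to 1, where 1 is 4 cm, then the turn, a rotation vector about the tool's x, y, z normalised to -1 to 1, where 1 is 0.12 rad. In form: [[x, y, z, wx, wy, wz], ...]. A call has exactly 5 rows; each row shifts and turns the commanded pose from where the row before left it, along the tool's axes as they then stand; what a row does not reach is not made up. A row lasts 1/12 s, in which the tool goes at most 41.7 mm and 7.16 degrees, less where a joint would pass 70% of its speed; a pose out of reach is approached as far as the arm can. A call with a number of a shift or a turn outside -1 to 1 is refused whole. A call with a gripper value outside its range is refused whole. OPENING is the gripper command: -1 is shut, 1 is fully open, values between are in proportion, set as the call begins (- or left out, the last holds). The fingers move at their own pace and stop on an object; FORCE is the grip in N (left out, the last holds). Time passes only in rows, so rows that do not move let the fingers close, or fill a call up. It gives the time, the measured TCP pose, the force, the opening and the grip force at its end, in the units of the state.
- r.read_state(): the state, without advancing time (a new reading comes with each control period).
- eyes.camera(name): name is "scene" or "top"; returns a dict with "pixels" (420x560x3 uint8, red, green, blue), "fx", "fy", "cx", "cy" (pixels), "extrinsics" (4x4, takes a point from camera to world coordinates). Camera axes: x right, y down, z forward; pixel columns grow to the right and rows downward; lengths in m; the calibration is good to about 2 mm. A picture is of the moment at which its call begins. There is no depth.
- job.close_job(): hands the job in; it is judged then, once.
The state is a dict: "time": time; "joint_positions": joint angles; "joint_vel": joint speeds; "joint_torque": joint torques, N m; "ee_pos": TCP position; "eef_rot": TCP orientation; "ft_force": force on the tool from outside, world axes, zero at the start; "torque": the same for the moment, N m; "width": finger opening in m; "grip_force": force on a finger pad.
Only numpy, scipy, OpenCV 4.12 (cv2) and the standard library are available. Lean on these libraries where they do the work, as an engineer would, in place of code of your own. Each camera call takes 0.05 s, during which the arm holds its last target. There are 200 camera calls.

## Working session

There is one attempt and no reset: what is moved stays moved. The work goes in short steps, Python scripts to look and compute and a shell command to move; the robot and the scene stay as the last step left them, time stands still between calls to the robot, and variables do not carry over. Pictures are saved under pics/ and viewed, at most 10 in all, crops included, and the job is handed in when it is done.

```bash
mkdir -p pics
cat > h.py <<'E'
from bench import r, eyes, job
import numpy as np, cv2
from scipy.spatial.transform import Rotation as R
def cam(n):
    return eyes.camera(n)
def save(c,name,crop=None,s=1):
    im=c["pixels"][:,:,::-1]
    if crop: x0,y0,x1,y1=crop; im=im[y0:y1,x0:x1]
    cv2.imwrite("pics/"+name,cv2.resize(im,None,fx=s,fy=s,interpolation=cv2.INTER_CUBIC))
def px(c,u,v,z):
    T=np.array(c["extrinsics"]); d=T[:3,:3]@np.array([(u-c["cx"])/c["fx"],(v-c["cy"])/c["fy"],1]); o=T[:3,3]
    return o+d*(z-o[2])/d[2]
def proj(c,p):
    T=np.array(c["extrinsics"]); q=T[:3,:3].T@(np.array(p)-T[:3,3]); return [q[0]/q[2]*c["fx"]+c["cx"],q[1]/q[2]*c["fy"]+c["cy"]]
def st():
    s=r.read_state(); return s
E
python3 - <<'E'
from h import *
np.set_printoptions(precision=4,suppress=True)
for n in("scene","top"):
    c=cam(n); save(c,n+"0.png",s=1.4); print(n,c["fx"],c["cx"],c["cy"]);print(np.array(c["extrinsics"]))
    np.save(n+"0.npy",c["pixels"])
s=st(); print(s); print(R.from_quat(s["eef_rot"]).as_matrix())
E
```

```text
scene 420.84059291003126 279.76778427719546 207.6245760968616
[[-0.4747  0.7433 -0.4713  1.0989]
 [ 0.8801  0.4035 -0.25    0.3624]
 [ 0.0043 -0.5335 -0.8458  1.0992]
 [ 0.      0.      0.      1.    ]]
top 443.56029290597877 279.4249696661536 212.03342264920425
[[-0.0161 -0.9965  0.0821  0.4399]
 [-0.9997  0.0147 -0.0171  0.0714]
 [ 0.0158 -0.0823 -0.9965  1.1901]
 [ 0.      0.      0.      1.    ]]
{'time': 0.1, 'joint_positions': array([-1.2356,  0.3328, -0.0647,  1.4609,  0.0216,  1.3499, -0.0885]), 'joint_vel': array([ 0.001 , -0.0012,  0.0011, -0.0013,  0.0001,  0.0022, -0.    ]), 'joint_torque': array([  0.0007, -62.4542,   0.024 , -39.0713,  -0.0615,   0.0366,
         0.0001]), 'ee_pos': array([0.2188, 0.5853, 0.404 ]), 'eef_rot': array([ 0.1779,  0.984 , -0.0006, -0.0001]), 'ft_force': array([0.0722, 0.3888, 0.067 ]), 'torque': array([ 0.0641, -0.0308, -0.014 ]), 'grip_force': 0.0, 'width': 0.08684768123052088}
[[-0.9367  0.3502 -0.0004]
 [ 0.3502  0.9367 -0.0012]
 [-0.0001 -0.0013 -1.    ]]
```

View pics/top0.png

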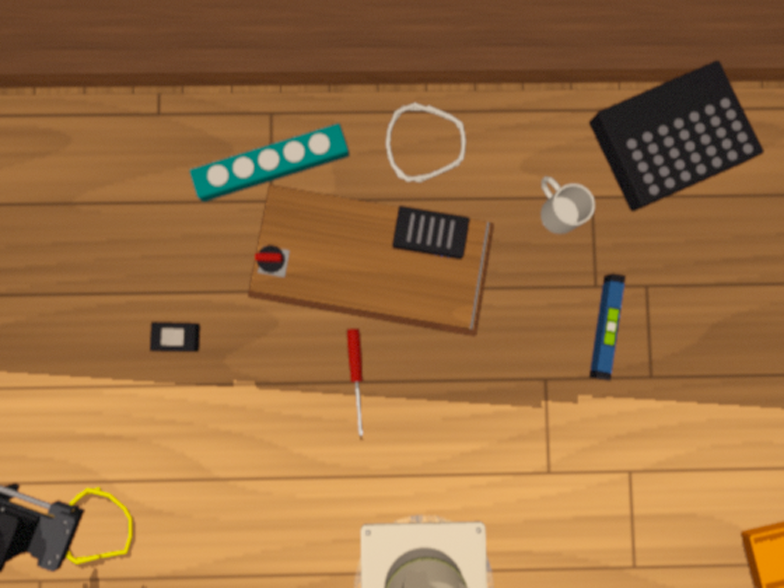

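View pics/scene0.png

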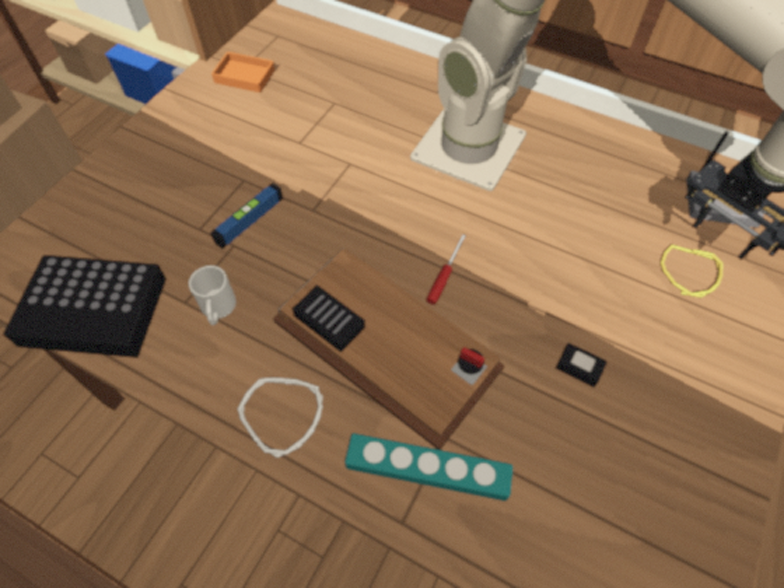

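The top view shows the level upright at about (608,326), nearly along world x. The board has its corners at (270,185), (492,222), (475,332) and (250,296). The knob is at (270,258), with its bar roughly along world y. The mug is at (566,208) and the screwdriver is at (355,380), in front of the stand.

Run:
```python
from h import *
np.set_printoptions(precision=4,suppress=True)
c=cam("top"); im=c["pixels"]; 
def rect(m,z,box):
    k=np.zeros(m.shape,np.uint8); x0,y0,x1,y1=box; k[y0:y1,x0:x1]=m[y0:y1,x0:x1]
    pts=cv2.findNonZero(k); q=cv2.boxPoints(cv2.minAreaRect(pts)); P=np.array([px(c,u,v,z)[:2] for u,v in q])
    e=[P[1]-P[0],P[2]-P[1]]; e.sort(key=np.linalg.norm); a=e[1]
    print(len(pts),"cen",P.mean(0),px(c,*pts[:,0].mean(0),z)[:2],"len",np.linalg.norm(e[1]),np.linalg.norm(e[0]),"ang",np.degrees(np.arctan2(a[1],a[0])))
h=cv2.cvtColor(im,cv2.COLOR_RGB2HSV); H,S,V=[h[...,i].astype(int) for i in range(3)]
print("level");rect((V<60)|((H>95)&(H<125)&(S>100)),.042,(415,190,455,275))
print("vial");rect((H>25)&(H<60)&(S>120),.042,(415,190,455,275))
print("bar");rect(((H<6)|(H>174))&(S>180)&(V>90),.121,(170,165,215,205))
print("disc+bar");rect((V<60)|(((H<6)|(H>174))&(S>180)&(V>90)),.1,(178,165,210,205))
for u,v in[(270,185),(492,222),(475,332),(250,296)]: print(px(c,u/1.4,v/1.4,.06)[:2])
save(c,"topz.png",(165,120,365,250),4)
```

```text
level
763 cen [ 0.4744 -0.3485] [ 0.473  -0.3461] len 0.19478838162617887 0.03557066467100453 ang -10.897152101402
vial
146 cen [ 0.474  -0.3556] [ 0.4738 -0.3555] len 0.06799337820002965 0.01994850754153233 ang -10.69633136624157
bar
115 cen [0.6017 0.2663] [0.6012 0.2656] len 0.0435280451913201 0.014680131757030758 ang -90.78115492522585
disc+bar
227 cen [0.6001 0.2654] [0.6009 0.2672] len 0.0437185129380857 0.040933555134902586 ang -146.92166970149546
[0.7436 0.2727]
[ 0.6691 -0.1366]
[ 0.4664 -0.0996]
[0.5383 0.309 ]
```

View pics/topz.png

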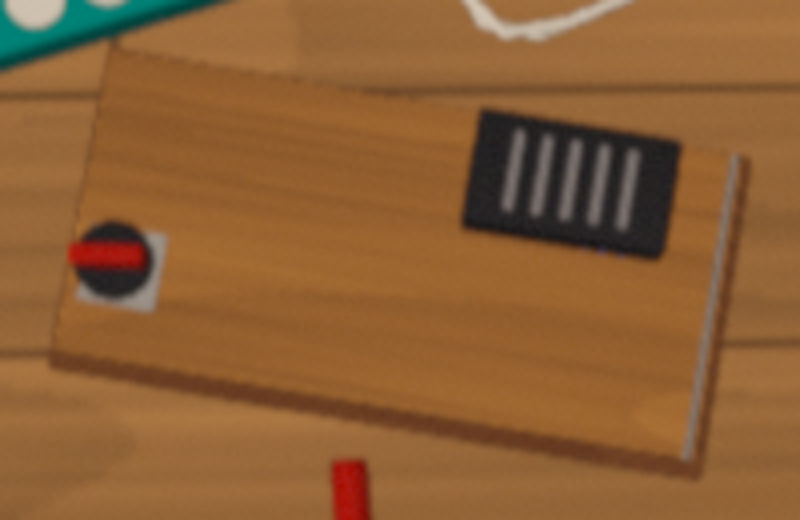

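The board's yaw is about -10.2°. The knob axis is at about (0.6015, 0.266), which puts shelf_spot at about (0.551, 0.072). The level is at (0.474, -0.3485) with its axis at -10.8°. I'll move over to it now, going round through x = 0.5.

```bash
cat >> h.py <<'E'
def go(x,y,z,yaw):
    """target TCP, tool-y world angle deg; prints total units in tool axes: shift then turn about z"""
    s=st(); M=R.from_quat(s["eef_rot"]).as_matrix(); p=np.array(s["ee_pos"])
    d=M.T@(np.array([x,y,z])-p)/.04
    cur=np.degrees(np.arctan2(M[1,1],M[0,1])); w=(yaw-cur+180)%360-180
    T=np.array([[np.sin(np.radians(yaw)),np.cos(np.radians(yaw)),0],[-np.cos(np.radians(yaw)),np.sin(np.radians(yaw)),0],[0,0,-1]])
    if T[:,0]@M[:,0]<-2: T=T
    rv=R.from_matrix(M.T@T).as_rotvec()/.12
    print("t",round(s["time"],2),"pos",p.round(4),"yaw",round(cur,2),"shift",d.round(2),"turn",rv.round(2),"wz",round(-np.radians(w)/.12,2),"F",np.round(s["ft_force"],1),"w",round(s["width"],4),"g",round(s["grip_force"],1),"j7",round(s["joint_positions"][6],2))
E
A='[[-0.66,-0.44,0,0,0,0],[-0.66,-0.44,0,0,0,0],[-0.66,-0.44,0,0,0,0],[-0.66,-0.44,0,0,0,0],[-0.66,-0.44,0,0,0,0]]' ; unset A
python3 -m inch '[[-0.66,-0.44,0,0,0,0],[-0.66,-0.44,0,0,0,0],[-0.66,-0.44,0,0,0,0],[-0.66,-0.44,0,0,0,0],[-0.66,-0.44,0,0,0,0]]' 1
python3 -m inch '[[-0.66,-0.44,0,0,0,0],[-0.66,-0.44,0,0,0,0],[-0.66,-0.44,0,0,0,0],[-0.66,-0.44,0,0,0,0],[-0.66,-0.44,0,0,0,0]]'
python3 -m inch '[[-0.66,-0.44,0,0,0,0],[-0.66,-0.44,0,0,0,0],[-0.66,-0.44,0,0,0,0],[-0.66,-0.44,0,0,0,0],[-0.66,-0.44,0,0,0,0]]'
python3 -c "
from h import *
go(.474,-.3485,.404,-100.8)"
```

```text
time: 0.57
ee_pos: [0.3124, 0.4553, 0.4045]
eef_rot: [0.178, 0.984, -0.0, -0.0]
ft_force: [0.7, 0.5, 0.2]
width: 0.0868
grip_force: 0.0
time: 0.98
ee_pos: [0.4051, 0.3266, 0.4047]
eef_rot: [0.178, 0.984, 0.0, -0.0]
ft_force: [0.2, -0.4, 0.1]
width: 0.087
grip_force: 0.0
time: 1.4
ee_pos: [0.4979, 0.198, 0.4047]
eef_rot: [0.178, 0.984, 0.0, -0.0]
ft_force: [0.2, -0.0, -0.2]
width: 0.0871
grip_force: 0.0Traceback (most recent call last):
  File "<string>", line 3, in <module>
    go(.474,-.3485,.404,-100.8)
    ~~^^^^^^^^^^^^^^^^^^^^^^^^^
  File "h.py", line 24, in go
    rv=R.from_matrix(M.T@T).as_rotvec()/.12
       ~~~~~~~~~~~~~^^^^^^^
  File "scipy/spatial/transform/_rotation.pyx", line 1143, in scipy.spatial.transform._rotation.Rotation.from_matrix
ValueError: Non-positive determinant (left-handed or null coordinate frame) in rotation matrix 0: [[ 9.85721785e-01 -1.68382169e-01 -8.83188245e-05]
 [-1.68382175e-01 -9.85721786e-01 -6.72888779e-05]
 [ 7.57275423e-05 -8.11994286e-05  9.99999994e-01]].
```

```bash
python3 - <<'E'
s=open('h.py').read().split('    T=np.array([[np')
s=s[0]+'''    a=np.radians(yaw); T=np.array([[-np.sin(a),np.cos(a),0],[np.cos(a),np.sin(a),0],[0,0,-1]])
    rv=R.from_matrix'''+s[1].split('    rv=R.from_matrix')[1]
open('h.py','w').write(s)
E
python3 -m inch '[[-0.28,-0.87,0,0,0,0],[-0.28,-0.87,0,0,0,0],[-0.28,-0.87,0,0,0,0],[-0.28,-0.87,0,0,0,0],[-0.28,-0.87,0,0,0,0]]' >/dev/null
python3 -m inch '[[-0.28,-0.87,0,0,0,0],[-0.28,-0.87,0,0,0,0],[-0.28,-0.87,0,0,0,0],[-0.28,-0.87,0,0,0,0],[-0.28,-0.87,0,0,0,0]]' >/dev/null
python3 -m inch '[[-0.28,-0.87,0,0,0,0],[-0.28,-0.87,0,0,0,0],[-0.28,-0.87,0,0,0,0],[-0.28,-0.87,0,0,0,0],[-0.28,-0.87,0,0,0,0]]' >/dev/null
python3 -m inch '[[0,0,0,0,0,0.99],[0,0,0,0,0,0.99],[0,0,0,0,0,0.99],[0,0,0,0,0,0.99],[0,0,0,0,0,0.99]]' >/dev/null
python3 -m inch '[[0,0,0,0,0,0.99],[0,0,0,0,0,0.99],[0,0,0,0,0,0.99],[0,0,0,0,0,0.99],[0,0,0,0,0,0.99]]' >/dev/null
python3 -m inch '[[0,0,0,0,0,0.99],[0,0,0,0,0,0.99],[0,0,0,0,0,0.99],[0,0,0,0,0,0.99],[0,0,0,0,0,0.99]]' >/dev/null
python3 -m inch '[[0,0,0,0,0,0.99],[0,0,0,0,0,0.99],[0,0,0,0,0,0.99],[0,0,0,0,0,0.99],[0,0,0,0,0,0.99]]' >/dev/null
python3 -m inch '[[0,0,0,0,0,0.99],[0,0,0,0,0,0.99],[0,0,0,0,0,0.99],[0,0,0,0,0,0.99],[0,0,0,0,0,0.99]]' >/dev/null
python3 -c "
from h import *
go(.474,-.3485,.404,-100.8)"
```

```text
t 4.73 pos [ 0.472  -0.3481  0.4044] yaw -100.98 shift [0.05 0.   0.01] turn [-0.    0.   -0.03] wz -0.03 F [-0.5 -0.3 -0.3] w 0.0871 g 0.0 j7 -0.8
```

```bash
python3 -m inch '[[0.08,0.17,0,0,0,0],[0,0,0.7,0,0,0],[0,0,0.8,0,0,0],[0,0,0.8,0,0,0],[0,0,0.8,0,0,0]]' >/dev/null
python3 -m inch '[[0,0,0.7,0,0,0],[0,0,0.6,0,0,0],[0,0,0.5,0,0,0],[0,0,0.4,0,0,0],[0,0,0.1,0,0,0]]'
python3 -m inch '[[0,0,0,0,0,0],[0,0,0,0,0,0],[0,0,0,0,0,0],[0,0,0,0,0,0],[0,0,0,0,0,0]]' -1 25
python3 -m inch '[[0,0,0,0,0,0],[0,0,0,0,0,0],[0,0,0,0,0,0],[0,0,0,0,0,0],[0,0,0,0,0,0]]'
python3 -c "
from h import *
c=cam('top');save(c,'t2.png',(380,170,500,290),5)
go(.474,-.3555,.188,-100.8)"
```

```text
time: 5.57
ee_pos: [0.4733, -0.3549, 0.1862]
eef_rot: [0.996, -0.093, -0.002, -0.001]
ft_force: [0.5, -0.4, 0.1]
width: 0.0869
grip_force: 0.0
time: 5.98
ee_pos: [0.4741, -0.3557, 0.1895]
eef_rot: [0.996, -0.093, 0.001, 0.0]
ft_force: [0.3, 0.7, 0.5]
width: 0.0614
grip_force: 0.0
time: 6.4
ee_pos: [0.4738, -0.3556, 0.1887]
eef_rot: [0.996, -0.093, 0.0, -0.0]
ft_force: [-0.9, -3.8, -0.7]
width: 0.0286
grip_force: 1.5
t 6.45 pos [ 0.4738 -0.3556  0.1887] yaw -100.67 shift [ 0.01 -0.    0.02] turn [-0.    0.    0.02] wz 0.02 F [-0.5 -0.4  0.8] w 0.0281 g 25.0 j7 -0.65
```

View pics/t2.png

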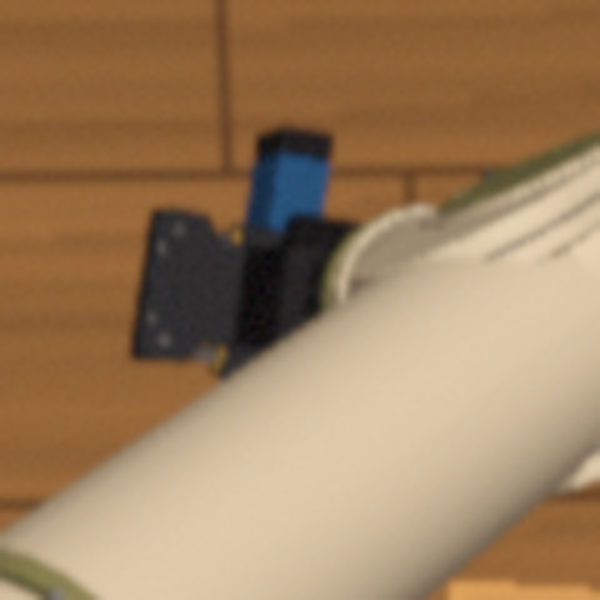

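```bash
python3 -m inch '[[0,0,-0.4,0,0,0],[0,0,-0.6,0,0,0],[0,0,-0.7,0,0,0],[0,0,-0.7,0,0,0],[0,0,-0.7,0,0,0]]' >/dev/null
python3 -m inch '[[0,0,-0.6,0,0,-0.9],[0,0,-0.5,0,0,-0.9],[0,0,-0.4,0,0,-0.9],[0,0,0,0,0,-0.9],[0,0,0,0,0,-0.9]]' >/dev/null
python3 -m inch '[[0,0,0,0,0,-0.9],[0,0,0,0,0,-0.9],[0,0,0,0,0,-0.9],[0,0,0,0,0,-0.9],[0,0,0,0,0,-0.9]]' >/dev/null
python3 -m inch '[[0,0,0,0,0,-0.9],[0,0,0,0,0,-0.9],[0,0,0,0,0,-0.9],[0,0,0,0,0,-0.9],[0,0,0,0,0,-0.5]]' >/dev/null
python3 -c "
from h import *
c=cam('top');cv2.imwrite('pics/t3raw.png',c['pixels'][:,:,::-1])
for a,b in[(115,45),(740,155),(690,460),(52,357),(114,259)]: print(px(c,165+a/4,120+b/4,.096 if a==114 else .064)[:2].round(4))
go(.547,.054,.40,-10.2)"
```

```text
[0.7449 0.2697]
[ 0.6678 -0.1322]
[ 0.4718 -0.0946]
[0.5435 0.3096]
[0.601  0.2647]
t 8.17 pos [ 0.473  -0.3559  0.3735] yaw -10.21 shift [10.41  0.   -0.66] turn [-0.  0. -0.] wz -0.0 F [-0.5 -0.4 -2.8] w 0.0276 g 25.0 j7 0.63
```

```bash
python3 -m inch '[[0.5,0,0,0,0,0],[0.7,0,0,0,0,0],[0.8,0,0,0,0,0],[0.8,0,0,0,0,0],[0.8,0,0,0,0,0]]' >/dev/null
python3 -m inch '[[0.8,0,0,0,0,0],[0.8,0,0,0,0,0],[0.8,0,0,0,0,0],[0.8,0,0,0,0,0],[0.8,0,0,0,0,0]]' >/dev/null
python3 -m inch '[[0.8,0,0,0,0,0],[0.8,0,0,0,0,0],[0.6,0,0,0,0,0],[0.5,0,0,0,0,0],[0,0,0,0,0,0]]' >/dev/null
python3 -m inch '[[0,0,0.7,0,0,0],[0,0,0.7,0,0,0],[0,0,0.6,0,0,0],[0,0,0.4,0,0,0],[0,0,0.2,0,0,0]]' 
python3 -c "
from h import *
go(.546,.05,.258,-10.4)"
```

```text
time: 9.83
ee_pos: [0.5487, 0.0486, 0.267]
eef_rot: [0.77, 0.638, -0.002, -0.0]
ft_force: [-0.4, 0.2, -2.9]
width: 0.0276
grip_force: 25.0
t 9.83 pos [0.5487 0.0486 0.267 ] yaw -10.74 shift [ 0.02 -0.07  0.22] turn [-0.02  0.02 -0.05] wz -0.05 F [-0.4  0.2 -2.9] w 0.0276 g 25.0 j7 -0.15
```

```bash
python3 -m inch '[[0,-0.06,0.1,0,-0.15,0],[0,0,0.1,0,0,0],[0,0,0.05,0,0,0],[0,0,0,0,0,0],[0,0,0,0,0,0]]' 
python3 -m inch '[[0,0,0.05,0,0,0],[0,0,0.04,0,0,0],[0,0,0,0,0,0],[0,0,0,0,0,0],[0,0,0,0,0,0]]' 
python3 -m inch '[[0,0,0.03,0,0,0],[0,0,0.02,0,0,0],[0,0,0,0,0,0],[0,0,0,0,0,0],[0,0,0,0,0,0]]'
```

```text
time: 10.25
ee_pos: [0.5475, 0.0497, 0.2595]
eef_rot: [0.769, 0.639, -0.006, 0.006]
ft_force: [-0.1, 0.6, -2.8]
width: 0.0279
grip_force: 25.0
time: 10.67
ee_pos: [0.5472, 0.0496, 0.2552]
eef_rot: [0.769, 0.639, -0.007, 0.006]
ft_force: [-0.3, -0.5, -2.4]
width: 0.0281
grip_force: 25.0
time: 11.08
ee_pos: [0.5472, 0.0496, 0.2531]
eef_rot: [0.769, 0.639, -0.007, 0.006]
ft_force: [1.0, 0.1, -3.0]
width: 0.028
grip_force: 25.0
```

```bash
python3 -m inch '[[0,0,0.03,0,0,0],[0,0,0.02,0,0,0],[0,0,0,0,0,0],[0,0,0,0,0,0],[0,0,0,0,0,0]]' |grep -E "ee_pos|ft"
python3 -m inch '[[0,0,0.02,0,0,0],[0,0,0.01,0,0,0],[0,0,0,0,0,0],[0,0,0,0,0,0],[0,0,0,0,0,0]]' |grep -E "ee_pos|ft"
```

```text
ee_pos: [0.5472, 0.0496, 0.2513]
ft_force: [0.6, 0.8, -0.8]
ee_pos: [0.5474, 0.0497, 0.2506]
ft_force: [-3.2, 1.2, 7.1]
```

```bash
python3 -m inch '[[0,0,0,0,0,0],[0,0,0,0,0,0],[0,0,0,0,0,0],[0,0,0,0,0,0],[0,0,0,0,0,0]]' 0.4
python3 -m inch '[[0,0,-0.2,0,0.15,0],[0,0,-0.5,0,0,0],[0,0,-0.7,0,0,0],[0,0,-0.8,0,0,0],[0,0,-0.8,0,0,0]]' |grep ee_pos
python3 -m inch '[[0.8,0,-0.6,0,0,0],[0.8,0,0,0,0,0],[0.8,0,0,0,0,0],[0.8,0,0,0,0,0],[0.8,0,0,0,0,0]]' |grep ee_pos
python3 -c "
from h import *
c=cam('top');save(c,'t4.png',(165,120,365,250),4)
go(.6005,.265,.3,0)"
```

```text
time: 12.33
ee_pos: [0.5471, 0.0495, 0.2498]
eef_rot: [0.769, 0.639, -0.007, 0.006]
ft_force: [0.4, -0.1, -0.1]
width: 0.0534
grip_force: 0.0
ee_pos: [0.5469, 0.0493, 0.3717]
ee_pos: [0.5766, 0.2084, 0.3948]
t 13.22 pos [0.5761 0.2161 0.3939] yaw -10.13 shift [1.3  0.39 2.35] turn [-0.   -0.03 -1.47] wz -1.47 F [-4.6  7.2 -0.4] w 0.0612 g 0.0 j7 -0.44
```

View pics/t4.png

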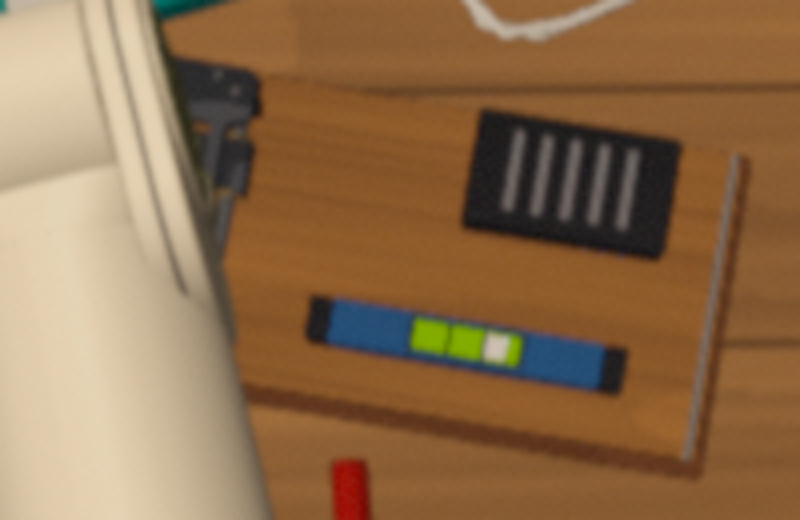

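Picture t4: the level lies on the board, with its ends at (310,320) and (626,370) and the bubble at (497,347). The vial's middle is at (466,342), so the bubble is about 19.7 mm towards the hinge and needs about 2.34 rad of knob. I'll do it in two grasps because of joint 7's range.

```bash
python3 -m inch '[[0,0,0,0,0,-0.7],[0,0,0,0,0,-0.66],[0,0,0,0,0,0],[0,0,0,0,0,0],[0,0,0,0,0,0]]' >/dev/null
python3 -c "
from h import *
go(.6015,.266,.281,-0.8)"
```

```text
t 13.63 pos [0.5766 0.2065 0.3943] yaw -1.43 shift [1.5  0.58 2.83] turn [ 0.   -0.01 -0.09] wz -0.09 F [-0.3  0.5 -0.6] w 0.061 g 0.0 j7 -0.29
```

```bash
python3 -m inch '[[0.5,0.2,0,0,0,-0.09],[0.5,0.2,0,0,0,0],[0.5,0.18,0,0,0,0],[0,0,0.2,0,0,0],[0,0,0.4,0,0,0]]' >/dev/null
python3 -m inch '[[0,0,0.7,0,0,0],[0,0,0.7,0,0,0],[0,0,0.5,0,0,0],[0,0,0.25,0,0,0],[0,0,0.05,0,0,0]]'
python3 -m inch '[[0,0,0,0,0,0],[0,0,0,0,0,0],[0,0,0,0,0,0],[0,0,0,0,0,0],[0,0,0,0,0,0]]' -0.75 10
python3 -m inch '[[0,0,0,0,0,0],[0,0,0,0,0,0],[0,0,0,0,0,0],[0,0,0,0,0,0],[0,0,0,0,0,0]]' -1 10
python3 -c "
from h import *
go(.6015,.266,.281,-0.8);print(r.read_state()['torque'])"
```

```text
time: 14.47
ee_pos: [0.6001, 0.2662, 0.28]
eef_rot: [0.711, 0.703, -0.001, -0.0]
ft_force: [0.1, -0.4, 0.2]
width: 0.0607
grip_force: 0.0
time: 14.88
ee_pos: [0.6009, 0.2667, 0.2829]
eef_rot: [0.711, 0.703, 0.001, 0.0]
ft_force: [0.5, 0.4, 0.2]
width: 0.0357
grip_force: 0.0
time: 15.3
ee_pos: [0.6016, 0.2666, 0.2823]
eef_rot: [0.711, 0.703, 0.001, 0.001]
ft_force: [7.7, 1.8, -3.8]
width: 0.0131
grip_force: 10.0
t 15.3 pos [0.6016 0.2666 0.2823] yaw -0.66 shift [-0.02 -0.    0.03] turn [ 0.03 -0.01  0.02] wz 0.02 F [ 7.7  1.8 -3.8] w 0.0131 g 10.0 j7 -0.29
[ 0.22883165 -1.61674655 -0.13877154]
```

```bash
python3 -m inch '[[0,0.02,0,0,0,0],[0,0,0,0,0,0.2],[0,0,0,0,0,0.5],[0,0,0,0,0,0.7],[0,0,0,0,0,0.7]]' -1 30 |grep -E "pos|force|width"
python3 -m inch '[[0,0,0,0,0,0.7],[0,0,0,0,0,0.7],[0,0,0,0,0,0.7],[0,0,0,0,0,0.7],[0,0,0,0,0,0.7]]'  |grep -E "pos|force|width"
python3 -m inch '[[0,0,0,0,0,0.7],[0,0,0,0,0,0.7],[0,0,0,0,0,0.7],[0,0,0,0,0,0.7],[0,0,0,0,0,0.7]]'   |grep -E "pos|force|width"
python3 -m inch '[[0,0,0,0,0,0.7],[0,0,0,0,0,0.5],[0,0,0,0,0,0.2],[0,0,0,0,0,0],[0,0,0,0,0,0]]' |grep -E "pos|force|width"
python3 -c "
from h import *
go(.6015,.266,.281,-0.8);print(r.read_state()['torque'])"
```

```text
ee_pos: [0.6021, 0.2666, 0.2822]
ft_force: [5.1, 0.5, -1.5]
width: 0.0128
grip_force: 29.9
ee_pos: [0.6019, 0.2669, 0.2822]
ft_force: [3.4, 1.1, -1.5]
width: 0.0125
grip_force: 29.9
ee_pos: [0.6018, 0.2672, 0.2822]
ft_force: [2.7, 2.9, -2.1]
width: 0.0127
grip_force: 29.9
ee_pos: [0.6016, 0.2673, 0.2822]
ft_force: [4.4, 3.6, -0.8]
width: 0.0128
grip_force: 29.9
t 16.97 pos [0.6016 0.2673 0.2822] yaw -72.68 shift [-0.01  0.03  0.03] turn [ 0.000e+00 -1.000e-02 -1.046e+01] wz -10.46 F [ 4.4  3.6 -0.8] w 0.0128 g 29.9 j7 -1.42
[ 0.94281882 -0.75879055 -0.00305717]
```

```bash
cat > bub.py <<'E'
from h import *
def bubble(show=None):
    c=cam("top"); im=c["pixels"]; h=cv2.cvtColor(im,cv2.COLOR_RGB2HSV).astype(int); b=(slice(185,225),slice(235,330))
    H,S,V=[h[...,i][b] for i in range(3)]; off=np.array([235,185])
    g=((H>25)&(H<60)&(S>120)); bl=(H>95)&(H<125)&(S>100)
    w=((S<60)&(V>130)).astype(np.uint8); n,lab,stt,cen=cv2.connectedComponentsWithStats(w)
    k=max(range(1,n),key=lambda i:stt[i,4]) if n>1 else 0
    full=cv2.findNonZero((bl|g|(lab==k)).astype(np.uint8)) ; vial=cv2.findNonZero((g|((lab==k)&(k>0))).astype(np.uint8))
    (vc,vs,va)=cv2.minAreaRect(vial); wt=np.where(cv2.dilate((lab==k).astype(np.uint8),np.ones((3,3)))>0,np.clip(im[b][...,2].astype(float)-60,0,None),0)
    yy,xx=np.mgrid[:w.shape[0],:w.shape[1]]; bc=np.array([(xx*wt).sum(),(yy*wt).sum()])/wt.sum()
    P=px(c,*(np.array(vc)+off),.109); F=px(c,*(np.array(cv2.minAreaRect(full)[0])+off),.108); B=px(c,*(bc+off),.109); a=np.radians(79.6); d=np.array([np.cos(a),np.sin(a)])
    print("vial",P[:2].round(4),"blue",F[:2].round(4),"bubble",B[:2].round(4),"off vs vial mm",round((B-P)[:2]@d*1000,1),"vs blue",round((B-F)[:2]@d*1000,1),"sizes",vs,stt[k,4])
    if show: save(c,show,(225,180,345,240),6)
if __name__=="__main__":
    import sys; bubble(sys.argv[1] if len(sys.argv)>1 else None)
E
python3 bub.py t5.png
```

```text
vial [0.5457 0.0478] blue [0.5442 0.0481] bubble [0.5437 0.0374] off vs vial mm -10.6 vs blue -10.6 sizes (27.45808219909668, 7.994124412536621) 27
```

View pics/t5.png

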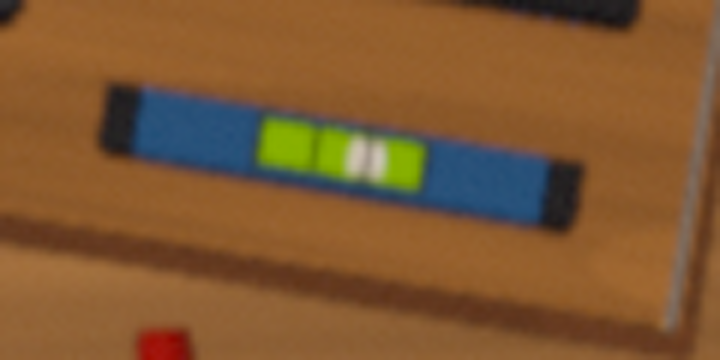

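Picture t5: the bubble is at x≈366 and the vial's middle is at 342 (2.4 px/mm), so it is still about 10 mm towards the hinge. I'll keep turning.

```bash
python3 -m inch '[[0,0,0,0,0,0.3],[0,0,0,0,0,0.6],[0,0,0,0,0,0.7],[0,0,0,0,0,0.7],[0,0,0,0,0,0.7]]' |grep -E "pos|force|width"
python3 -m inch '[[0,0,0,0,0,0.7],[0,0,0,0,0,0.7],[0,0,0,0,0,0.7],[0,0,0,0,0,0.6],[0,0,0,0,0,0.3]]'  |grep -E "pos|force|width"
for i in 1 2 3 4; do python3 -m inch '[[0,0,0,0,0,0],[0,0,0,0,0,0],[0,0,0,0,0,0],[0,0,0,0,0,0],[0,0,0,0,0,0]]'|grep ft; done
python3 -c "
from h import *
go(.6015,.266,.281,-0.8)";python3 bub.py
```

```text
ee_pos: [0.6016, 0.2676, 0.2822]
ft_force: [4.5, 5.0, -2.6]
width: 0.0126
grip_force: 29.9
ee_pos: [0.6016, 0.268, 0.2822]
ft_force: [5.3, 6.0, -0.8]
width: 0.0127
grip_force: 29.9
ft_force: [4.5, 6.6, -0.3]
ft_force: [4.4, 6.2, -1.5]
ft_force: [4.7, 6.7, -0.9]
ft_force: [4.4, 6.4, -0.8]
t 19.52 pos [0.6016 0.2679 0.2822] yaw -113.9 shift [0.02 0.04 0.03] turn [-1.000e-02 -2.000e-02 -1.645e+01] wz -16.45 F [ 4.4  6.4 -0.8] w 0.0132 g 29.8 j7 -2.07
vial [0.5457 0.0472] blue [0.5442 0.0475] bubble [0.5453 0.0459] off vs vial mm -1.4 vs blue -1.4 sizes (27.628765106201172, 7.924530029296875) 32
```

```bash
python3 -m inch '[[0,0,0,0,0,0.5],[0,0,0,0,0,0.6],[0,0,0,0,0,0.3],[0,0,0,0,0,0],[0,0,0,0,0,0]]' |grep -E "pos|force|width"
for i in 1 2 3 4; do python3 -m inch '[[0,0,0,0,0,0],[0,0,0,0,0,0],[0,0,0,0,0,0],[0,0,0,0,0,0],[0,0,0,0,0,0]]'|grep ft; done
python3 bub.py
python3 -m inch '[[0,0,0,0,0,0],[0,0,0,0,0,0],[0,0,0,0,0,0],[0,0,0,0,0,0],[0,0,0,0,0,0]]' 0 10
python3 -m inch '[[0,0,-0.2,0,0,0],[0,0,-0.5,0,0,0],[0,0,-0.7,0,0,0],[0,0,-0.7,0,0,0],[0,0,-0.4,0,0,0]]' |grep pos
python3 bub.py t6.png
python3 -c "
from h import *
go(.535,-.014,.36,-101)"
```

```text
ee_pos: [0.6016, 0.2681, 0.2822]
ft_force: [3.6, 6.0, -0.4]
width: 0.0125
grip_force: 29.9
ft_force: [4.8, 6.8, -1.3]
ft_force: [4.0, 6.3, -1.3]
ft_force: [4.0, 6.8, -0.9]
ft_force: [3.9, 6.5, -1.0]
vial [0.5457 0.0472] blue [0.5443 0.0477] bubble [0.5456 0.0469] off vs vial mm -0.3 vs blue -0.5 sizes (27.628765106201172, 7.924530029296875) 27
time: 22.12
ee_pos: [0.6014, 0.2662, 0.2818]
eef_rot: [0.957, -0.29, -0.0, 0.0]
ft_force: [0.4, -1.2, -0.4]
width: 0.0378
grip_force: 0.0
ee_pos: [0.6018, 0.2661, 0.3856]
vial [0.546  0.0471] blue [0.5443 0.0477] bubble [0.5459 0.0469] off vs vial mm -0.3 vs blue -0.5 sizes (27.631864547729492, 7.9361958503723145) 29
t 22.58 pos [0.6023 0.266  0.388 ] yaw -123.72 shift [2.48 6.76 0.67] turn [-0.04 -0.03 -3.3 ] wz -3.3 F [0.4 0.2 2.1] w 0.0434 g 0.0 j7 -2.26
```

View pics/t6.png

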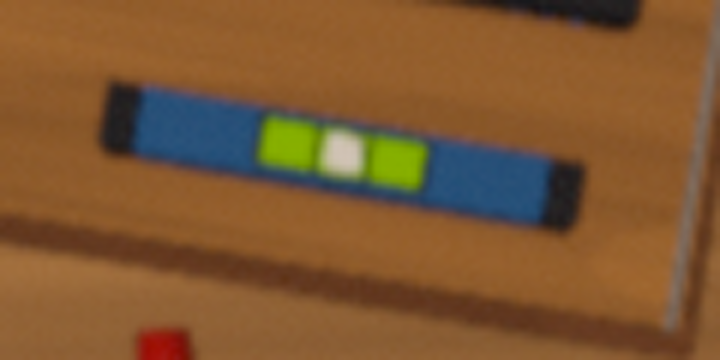

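Picture t6: the bubble is at (342,153), centred between the lines. Next I'll shut the gripper and press 60 mm from the level's middle, towards the hinge.

```bash
python3 -m inch '[[0,0,0,0,0,-0.8],[0,0,0,0,0,-0.9],[0,0,0,0,0,-0.9],[0,0,0,0,0,-0.8],[0,0,0,0,0,0]]' -1 15 >/dev/null
python3 -c "
from h import *
go(.535,-.013,.32,-100.4)"
```

```text
t 23.0 pos [0.6015 0.2662 0.3825] yaw -100.08 shift [-0.41  7.16  1.56] turn [-0.   -0.    0.05] wz 0.05 F [ 0.1 -0.2 -0.5] w 0.018 g 0.0 j7 -1.89
```

```bash
python3 -m inch '[[-0.04,0.5,0,0,0,0],[-0.04,0.7,0,0,0,0],[-0.04,0.8,0,0,0,0],[-0.04,0.8,0,0,0,0],[-0.04,0.8,0,0,0,0]]' >/dev/null
python3 -m inch '[[-0.04,0.8,0,0,0,0],[-0.04,0.8,0,0,0,0],[-0.04,0.8,0,0,0,0],[-0.04,0.7,0,0,0,0],[-0.04,0.46,0,0,0,0]]' >/dev/null
python3 -m inch '[[0,0,0.5,0,0,0],[0,0,0.5,0,0,0],[0,0,0.4,0,0,0],[0,0,0.15,0,0,0],[0,0,0,0,0,0]]' >/dev/null
python3 -c "
from h import *
go(.535,-.013,.295,-100.4)"
```

```text
t 24.25 pos [ 0.5341 -0.012   0.319 ] yaw -100.41 shift [0.03 0.02 0.6 ] turn [ 0.01  0.02 -0.  ] wz -0.0 F [-0.3  0.3  0.4] w 0.0004 g 0.0 j7 -1.51
```

```bash
python3 -m inch '[[0,0,0.25,0,0,0],[0,0,0.2,0,0,0],[0,0,0.1,0,0,0],[0,0,0,0,0,0],[0,0,0,0,0,0]]' |grep -E "pos|ft"
python3 -m inch '[[0,0,0.04,0,0,0],[0,0,0.02,0,0,0],[0,0,0,0,0,0],[0,0,0,0,0,0],[0,0,0,0,0,0]]' |grep -E "pos|ft"
python3 -m inch '[[0,0,0.02,0,0,0],[0,0,0.01,0,0,0],[0,0,0,0,0,0],[0,0,0,0,0,0],[0,0,0,0,0,0]]' |grep -E "pos|ft"
```

```text
ee_pos: [0.5345, -0.0123, 0.298]
ft_force: [0.1, -0.6, -0.9]
ee_pos: [0.5345, -0.0122, 0.2957]
ft_force: [0.4, -0.9, 0.2]
ee_pos: [0.5344, -0.0123, 0.2943]
ft_force: [-0.4, -0.4, 0.6]
```

```bash
python3 -m inch '[[0,0,0.03,0,0,0],[0,0,0.02,0,0,0],[0,0,0,0,0,0],[0,0,0,0,0,0],[0,0,0,0,0,0]]' |grep -E "pos|ft"
python3 -m inch '[[0,0,0.02,0,0,0],[0,0,0.01,0,0,0],[0,0,0,0,0,0],[0,0,0,0,0,0],[0,0,0,0,0,0]]' |grep -E "pos|ft"
```

```text
ee_pos: [0.5344, -0.0123, 0.2923]
ft_force: [0.1, -0.5, 0.5]
ee_pos: [0.5344, -0.0123, 0.2911]
ft_force: [0.0, -0.3, -0.2]
```

```bash
python3 -m inch '[[0,0,0.02,0,0,0],[0,0,0,0,0,0],[0,0,0,0,0,0],[0,0,0,0,0,0],[0,0,0,0,0,0]]' |grep -E "pos|ft"
python3 -m inch '[[0,0,0.02,0,0,0],[0,0,0,0,0,0],[0,0,0,0,0,0],[0,0,0,0,0,0],[0,0,0,0,0,0]]' |grep -E "pos|ft"
```

```text
ee_pos: [0.5345, -0.0123, 0.2905]
ft_force: [-0.2, 0.3, 5.9]
ee_pos: [0.5346, -0.0123, 0.2903]
ft_force: [-4.7, 0.2, 13.6]
```

```bash
for i in 1 2 3 4 5; do python3 -m inch '[[0,0,0,0,0,0],[0,0,0,0,0,0],[0,0,0,0,0,0],[0,0,0,0,0,0],[0,0,0,0,0,0]]'|grep -E "ft|time"; done
python3 bub.py; python3 -c "
from h import *
c=cam('scene');save(c,'s7.png',(170,150,370,300),4)"
```

```text
time: 27.58
ft_force: [-4.1, 1.2, 13.1]
time: 28.0
ft_force: [-4.4, 0.8, 14.6]
time: 28.42
ft_force: [-4.3, 1.2, 13.4]
time: 28.83
ft_force: [-4.0, 0.7, 14.5]
time: 29.25
ft_force: [-4.0, 0.8, 13.4]
vial [ 0.5447 -0.0362] blue [0.5472 0.0316] bubble [ 0.5441 -0.034 ] off vs vial mm 2.1 vs blue -65.0 sizes (25.774517059326172, 45.718196868896484) 906
```

View pics/s7.png

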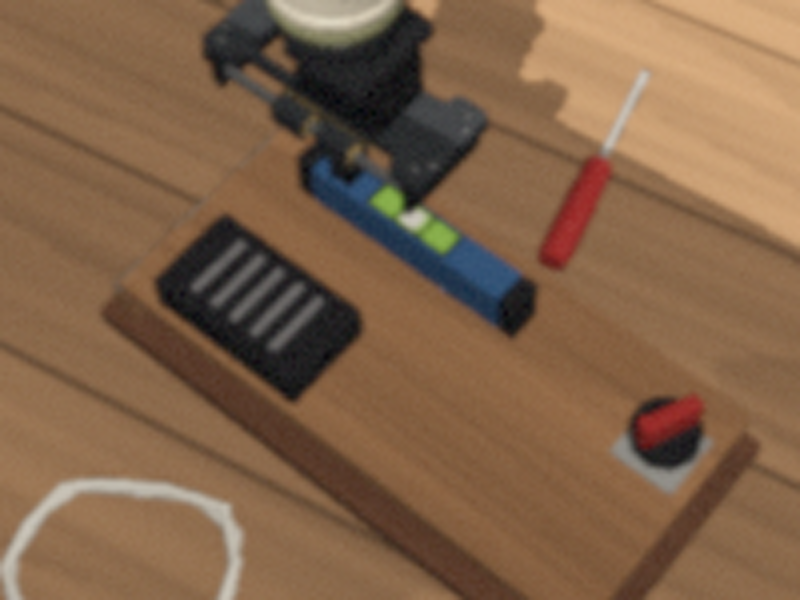

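In s7, the gripper presses the far end of the level at about 14 N. The bubble at (414,218) is midway along the vial (371 to 458), so I'm handing the job in.

```bash
python3 -c "
from h import *
print(job.close_job())"
```

```text
the job is handed in; nothing more can be done
None
```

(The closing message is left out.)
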